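# Isolate the test bench and hold its lock-out pin in place

## Task

Throw the isolator lever on the lock-out post over to its other stop (off), so that it no longer bars the upper bushing. Then take the long pin from the rack, thread it down through the upper and then the lower bushing, and finish still holding it there in the gripper, its collar about 15 mm above the flange of the upper bushing so that a tag clip can be fitted under it. Leave the short pin, the tin, the pliers and the fan where they are.

Things in the scene. Friction and masses are not known exactly. Their poses are not given: they have to be found in the camera images.
- post: Fixed lock-out post on a 150x170x8 mm base plate. Origin: on the vertical axis of both bushings, at bench level; z up. A column at x=50..70 mm carries two arms 50 mm wide (to x=-25), at z=40..55 and 90..105 mm. Isolator housing: y=30..102, x=-30..30, 105 mm tall, lever on its top, with a rubber rest at y=63, 123 mm high. Only the lever is taller.
- upper_bushing (a point): Centre of the upper bushing's mouth at the top of its flange, 107 mm above the bench. Vertical through hole 15 mm wide with a 3 mm lead-in, brass flange 28 mm wide, 2 mm thick.
- lower_bushing (a point): Centre of the lower bushing's hole at the underside of the lower arm, 40 mm above the bench. Same hole, lead-in and flange (flange top at 57 mm).
- isolator (a joint): Isolator lever, hinged along the post's x axis at y=45, z=115 mm of the post. 0 = on (start): leans 45 degrees to -y, over the upper bushing. 1.57 rad = off: leans 45 degrees to +y; 0.79 upright. Steel bar 14x6 mm with a black cross bar 75 mm from the hinge. Under 0.1 N m moves it; past upright it falls to the stop by itself and stays at either stop.
- lever_bar (a point): Where to take the lever's round black cross bar: 12 mm thick, parallel to the post's x axis, from x=-46 to +8 mm of the post; this point is on its axis at x=-28 mm, clear of the steel bar (x=-7..7). On: at y=-8, z=168 mm of the post; off: y=+98, z=168 mm; upright: y=45, z=190 mm.
- rack: Fixed plywood pin rack, origin at the centre of its underside. Top plate 60 mm (x) by 150 mm (y), 10 mm thick, top at z=110 mm, with 15 mm through holes at y=-35 and +35 mm; in each a pin hangs by its collar, the long pin in either. Legs at y=-79 and +79 mm; foot 80x166 mm.
- long_pin: The long pin, loose, upright in the rack; origin at the centre of its lower end, z up along it. Steel shank 12 mm thick, 95 mm long, the lowest 6 mm tapered to 6 mm; collar 26 mm wide at z=95..100 mm; black round grip 20 mm wide at z=100..140 mm. About 0.1 kg.
- collar (a point): Centre of the underside of the long pin's collar.
- grip (a point): Centre of the long pin's grip, 120 mm above its lower end, 25 mm above the underside of the collar.
- short_pin: The short pin in the other hole of the rack, to be left there; same thicknesses, shank only 45 mm long and grip only 18 mm tall, so it stands 22 mm lower. Origin at the centre of its lower end.
- screw_tin: Round tin, 59 mm wide, 21 mm tall, loose on the bench; leave alone. Origin at the centre of its underside.
- pliers: Flat pliers with blue handles, 135 x 39 x 11 mm, lying loose; leave alone. Origin at the centre of the underside.
- fan: Small black square fan, 20 x 40 x 40 mm, standing loose; leave alone. Origin at the centre of its underside.
There are look-alikes about, which are no part of the job. Leave any green or turquoise look-alike of the long_pin alone.

How it is judged (in metres and radians):
On the way, in this order (a step that is already met when the one before it is completed fails the run):
1. the isolator lever is at its off stop (value of joint isolator above 1.45 rad), for 0.2 s.
2. the long pin's lower end has come through the upper bushing (z of long_pin in the frame of post below 0.088 m and horizontal distance between long_pin and upper_bushing below 0.008 m), for 0.02 s.
3. the long pin's lower end has come through the lower bushing too (z of long_pin in the frame of post below 0.036 m and horizontal distance between long_pin and lower_bushing below 0.006 m), for 0.1 s.
At the end, for the whole second after the job is handed in: Lever at its off stop (over 1.45 rad); long pin upright through both bushings, still, gripped, collar underside 7 to 23 mm above the upper flange (end 5 mm or more out below the lower arm); short pin within 20 mm, tin, pliers, fan within 30 mm of their starts (value of joint isolator above 1.45 rad and z of collar in the frame of upper_bushing between 0.007 and 0.023 m and horizontal distance between long_pin and lower_bushing below 0.006 m and horizontal distance between collar and upper_bushing below 0.008 m and angle between the z axis of long_pin and the z axis of post, either way round below 0.1 rad and contact force between long_pin and the fingers above 1 N and linear speed of long_pin below 0.02 m/s and distance of short_pin from where it was at the start of the episode below 0.02 m and distance of each of screw_tin, pliers, fan from where it was at the start of the episode below 0.03 m); the arm keeps its last pose, push and grip.
It fails at once if the short pin was taken out or displaced by more than 20 mm (distance of short_pin from where it was at the start of the episode above 0.02 m).
It fails at once if the tin, the pliers or the fan was moved by more than 30 mm (distance of any of screw_tin, pliers, fan from where it was at the start of the episode above 0.03 m).
It also fails if it takes over 67 s, if anything falls off the work surface, if the arm or the gripper's body presses on something with over 40 N, if the wrist force passes 120 N, or if a joint passes its speed limit or range.

## Robot

A 6-joint arm with a two-finger parallel gripper is mounted at the origin on a cart in front of the work surface, level with it; the furniture and walls round the work are solid. World frame = base frame: x ahead of the robot, y to its left, z up, the work surface at z = 0. Lengths are in mm, angles in rad, forces in N, time in s.
With the tool pointing down it reaches from about 275 to 825 mm from the base axis. Payload 5.2 kg.
Tool frame: the origin (TCP) lies at the very end of the fingers, on their centre line; the grasp point (between the pads) lies 19 mm behind it; z points along the fingers, y is the line along which they close (so a half turn about z gives the same grasp; the last joint's range is limited). The gripper opens to 93 mm and grips with 3 to 60 N. Pads are 15 mm wide; open, the fingers measure 128 mm over their backs; the gripper's body (75 mm by 188 mm) begins 65 mm behind the grasp point.
Start: joints at [-1.331, 0.259, 1.535, -0, 1.348, -0.203], TCP at [235.68, -496.951, 218.653] pointing down, gripper open.
Joint ranges: [-3.14, 3.14], [-0.91, 2.08], [0.19, 2.58], [-1.22, 4.36], [0.22, 2.71], [-3.12, 3.12]. Speed limits (rad/s): [2.57, 2.57, 3.14, 3.14, 3.14, 3.14].

## Interface

Orientations are given as [roll, pitch, yaw] about the fixed x, y, z axes, in that order (R = Rz(yaw) Ry(pitch) Rx(roll)).
In Python, from bench import robot gives the robot as it stands. The module is installed in compiled form; this text tells all that it offers. Calls block until the motion is done:
- robot.move_ptp(position, orientation): joint-space move of the TCP to a pose.
- robot.move_linear(position, ori=None, speed=150, f_stop=None): straight line of the TCP; ori=None keeps the orientation; speed is the mean speed in mm/s. With f_stop (N) it stops when the force on the tool has changed by that much, and returns True; else False.
- robot.move_j(angles): joint-space move.
- robot.move_gripper(opening): opening from 0.0 (shut) to 1.0 (fully open); the grip force is fixed at half the most; returns when the fingers have stopped.
- robot.sleep(seconds).
- robot.inverse_kinematics(position, orientation): joint angles nearest the present ones, or None.
- robot.get_image(name): name is "scene" or "top" or "wrist"; returns a dict with "img" (384x512x3 uint8, blue, green, red), "fovy" (degrees; the focal length in pixels is half the picture's height over the tangent of half this angle, whatever the lens; pixels are square), "cx", "cy" (the principal point, pixels), "eye" and "orientation" of the camera in the world. Camera axes: x right, y down, z forward; pixel columns grow to the right and rows downward; lengths in mm; the calibration is good to about 2 mm. A picture is of the moment at which its call begins. There is no depth.
A pose or a line that the arm cannot do raises robot.MotionError and nothing moves.
- robot.hand_in(): hands the job in; it is judged then, once.
Readings, each from a call of its own:
- robot.current_t(): time.
- robot.current_qpos(): joint angles.
- robot.current_joint_vel(): joint speeds.
- robot.current_joint_efforts(): joint torques, N m.
- robot.current_tcp_pos(): TCP position.
- robot.current_eef_rot(): TCP orientation.
- robot.current_contact_force(): force on the tool from outside, world axes, zero at the start.
- robot.current_ft_torque(): the same for the moment, N m.
- robot.current_gripper_width(): opening from 0.0 (shut) to 1.0 (fully open).
- robot.current_finger_force(): force on a finger pad.
Only numpy, scipy, OpenCV 4.12 (cv2) and the standard library are available. Lean on these libraries where they do the work, as an engineer would, in place of code of your own. Each camera call takes 0.05 s, during which the arm holds its last target. There are 200 camera calls.

## Working session

There is one attempt and no reset: what is moved stays moved. The work goes in short steps, each a Python script; the robot and the scene stay as the last script left them, time stands still between calls to the robot, and variables do not carry over. Pictures are saved under pics/ and viewed, at most 10 in all, crops included, and the job is handed in when it is done.

```bash
mkdir -p pics; cat > h.py <<'E'
import numpy as np, cv2
from scipy.spatial.transform import Rotation as R
from bench import robot
def cam(n,f=None):
    d=robot.get_image(n)
    if f: cv2.imwrite('pics/'+f,d['img'])
    return d
def K(d):
    f=192/np.tan(np.radians(d['fovy'])/2); return f
def rot(d):
    o=np.array(d['orientation'],float)
    return o if o.shape==(3,3) else R.from_euler('xyz',o).as_matrix()
def ray(d,u,v):
    return rot(d)@np.array([(u-d['cx'])/K(d),(v-d['cy'])/K(d),1.])
def atz(d,u,v,z):
    r=ray(d,u,v); e=np.array(d['eye']); return e+r*(z-e[2])/r[2]
def proj(d,P):
    p=(np.atleast_2d(P)-np.array(d['eye']))@rot(d); return p[:,:2]/p[:,2:]*K(d)+[d['cx'],d['cy']]
E
python3 - <<'E'
from h import *
for n in('scene','top'):
    d=cam(n,n+'.png'); print(n,d['fovy'],d['cx'],d['cy'],d['eye'],d['orientation'])
a=[cv2.imread('pics/%s.png'%n) for n in('scene','top')]
print(robot.current_eef_rot(),robot.current_t())
E
```

```text
scene 50.04085847916687 253.3714132237008 192.1064503308992 [ 121.21019663 -581.3347075  1070.55779668] [-2.42984123e+00 -2.35410268e-03 -6.38635457e-01]
top 43.77845153356716 265.89829878279096 191.7267714794303 [ 482.91406987   43.94594715 1359.58599988] [-3.03344749  0.01551377 -1.59197552]
[-3.13996051e+00 -3.05928730e-04  4.42773664e-01] 0.1
```

View pics/top.png

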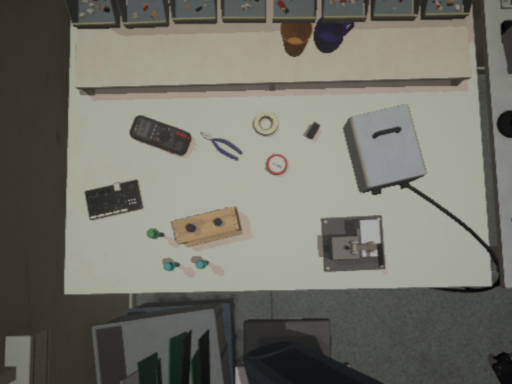

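View pics/scene.png

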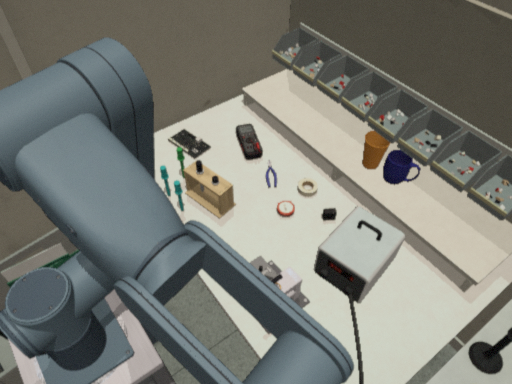

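The top view shows the rack at (206,226), with the taller (long) pin on the left at (191,228), and the post at (352,243). I'll zoom in on both.

```bash
python3 - <<'E'
from h import *
d=cam('top');i=d['img']
c=lambda u,v:cv2.resize(i[v:v+80,u:u+80],(400,400),interpolation=cv2.INTER_CUBIC)
cv2.imwrite('pics/c1.png',np.hstack([c(165,190),c(312,205)]))
for n,u,v,z in(('pl',191,228,140),('ps',218,222,118),('rack',206,226,110),('post',352,243,8)): print(n,atz(d,u,v,z).round(1))
E
```

```text
pl [527.  253.2 140. ]
ps [541.8 186.5 118. ]
rack [532.4 219.  110. ]
post [ 479.9 -176.6    8. ]
```

View pics/c1.png

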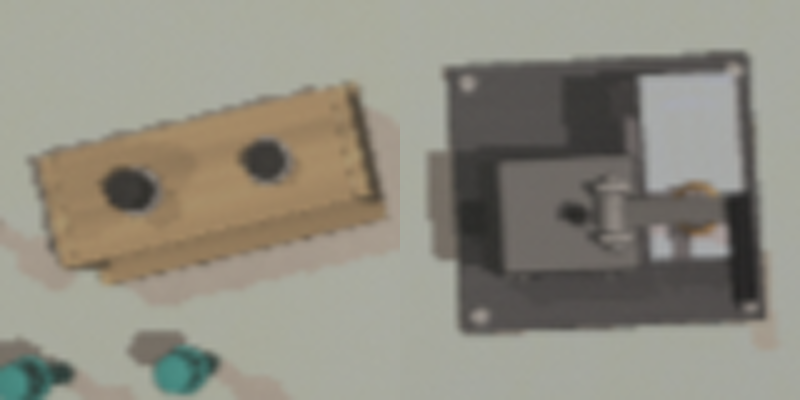

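The right crop shows the post with its +y pointing left in the image (about world +y). Its plate corners are near (321,219), (381,216), (324,271) and (385,269), and the black bar is at the right end. The left crop shows both pins in the rack, with the long one at (191,228). I'll fit the post coarsely and look from the wrist camera.

```bash
cat >> h.py <<'E'
from scipy.optimize import least_squares
def fit(d,P,uv,x0):
    P=np.array(P,float);uv=np.array(uv,float)
    def w(q): return P@R.from_euler('z',q[2]).as_matrix().T+[q[0],q[1],0]
    s=least_squares(lambda q:(proj(d,w(q))-uv).ravel(),x0,x_scale=[1,1,.01],loss='soft_l1')
    return s.x,np.abs(s.fun).reshape(-1,2).max(1)
def overlay(d,f,P,uv=None):
    i=cv2.resize(d['img'],None,fx=1.5,fy=1.5)
    for p in proj(d,P)*1.5: cv2.circle(i,tuple(int(a) for a in p),2,(0,0,255),-1)
    cv2.imwrite('pics/'+f,i)
E
python3 - <<'E'
from h import *
d=cam('top')
P=[[30,102,105],[-30,102,105],[30,30,105],[-30,30,105],[0,0,107],[8,-8,170],[-46,-8,170]]
z=np.array([[500,162],[503,272],[636,158],[640,268],[697,208],[742,192],[745,305]])
q,e=fit(d,P,z/5+[312-80,205],[480,-190,0]); print(q,e.round(2))
r=np.array([atz(d,u/5+165,v/5+190,110)[:2] for u,v in((32,158),(350,88),(378,200),(65,268))]);print(r.round(0),r.mean(0))
robot.move_ptp([q[0]-40,q[1],330],[np.pi,0,q[2]])
w=cam('wrist','w1.png');print(w['eye'],w['orientation'],w['fovy'],robot.current_t())
E
```

```text
[ 4.68921254e+02 -2.10681970e+02  1.08288613e-02] [0.78 0.43 0.87 0.47 0.34 0.54 0.14]
[[546. 310.]
 [579. 142.]
 [520. 129.]
 [488. 292.]] [533.27006111 218.31102715]
[ 496.22958633 -210.61960669  494.34325275] [ 2.89498470e+00  2.78331632e-04 -1.56030461e+00] 68.86733744760058 1.6083
```

View pics/w1.png

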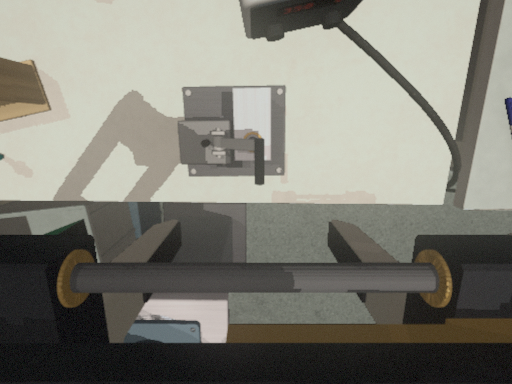

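The wrist view shows the lever's black bar at (259,138)–(259,184) and the housing on the left, which agrees with the coarse fit. I'll push the lever over with shut fingers, then look again with the bushing uncovered.

```bash
python3 - <<'E'
from h import *
q=[468.9,-210.7,.0108]
p=lambda x,y,z:list(R.from_euler('z',q[2]).apply([x,y,z])+[q[0],q[1],0])
o=[np.pi,0,q[2]]
robot.move_gripper(0)
robot.move_ptp(p(-32,-70,220),o)
robot.move_linear(p(-32,-70,150),o)
s=robot.move_linear(p(-32,64,150),o,speed=70,f_stop=25); print(s,robot.current_tcp_pos(),robot.current_contact_force())
robot.sleep(.4)
robot.move_linear(p(-32,30,150),o)
robot.move_linear(p(-32,30,240),o)
robot.move_ptp(p(-80,-20,300),o)
robot.move_gripper(.5)
w=cam('wrist');print(robot.current_t())
uv=proj(w,[p(0,0,107),p(30,30,105),p(-30,30,105),p(-30,102,105),p(30,102,105),p(-46,98,168),p(8,98,168)]);print(uv.round(1))
c=(uv[0]+uv[4])/2; u0,v0=max(int(c[0])-80,0),max(int(c[1])-60,0); print(u0,v0)
cv2.imwrite('pics/w2.png',cv2.resize(w['img'][v0:v0+120,u0:u0+160],None,fx=5,fy=5,interpolation=cv2.INTER_CUBIC))
np.save('w2.npy',w,allow_pickle=True)
E
```

```text
False [ 436.24638445 -147.34478943  149.98450578] [ 0.02050559 -0.70278593  0.46609644]
9.25
[[237.7 113.3]
 [212.6  87.6]
 [214.4 138.1]
 [157.3 138.2]
 [153.1  87.6]
 [142.4 156.5]
 [137.2 102.9]]
115 40
```

View pics/w2.png

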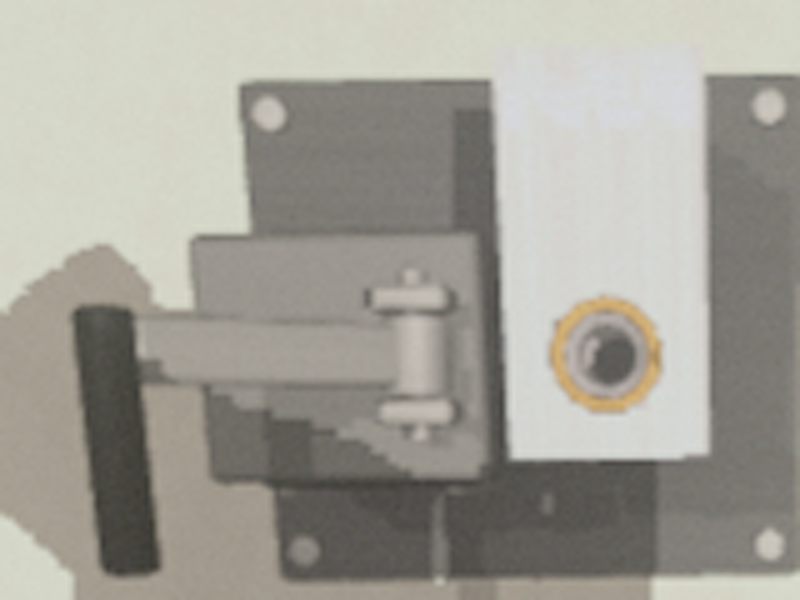

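The lever is at the off stop: the bar is at far left (crop 105,440). The bushing flange is centred at crop (606,354), which is full-image (235.8,110.4). Next I'll refit the post, then look at the rack with the yaw I'll use for the pick.

```bash
python3 - <<'E'
from h import *
w=np.load('w2.npy',allow_pickle=True).item()
P=[[0,0,107],[0,0,107],[0,0,107],[30,102,105],[-30,102,105],[25*0+30,30,105],[-30,30,105]]
z=np.array([[606,354]]*3+[[192,236],[210,481],[476,233],[490,479]])/5-.4+[115,40]
q,e=fit(w,P,z,[469,-211,0.01]);print(q,e.round(2), atz(w,*z[0],107))
d=cam('top')
print('top pred bush',proj(d,[[q[0],q[1],107]]),'long',atz(d,130/5-.4+165,190/5-.4+190,140),'short',atz(d,265/5-.4+165,158/5-.4+190,133))
for y in(-1.377,1.764):
    for t in([530,250,130],[469,-211,150]): print(y,robot.inverse_kinematics(t,[np.pi,0,y]))
yaw=-1.377; o=[np.pi,0,yaw]
c=np.array([527,253,0]); a=np.array([np.cos(yaw),np.sin(yaw),0])
robot.move_ptp(list(c-80*a+[0,0,320]),o)
w=cam('wrist');np.save('w3.npy',w,allow_pickle=True);print(robot.current_t())
uv=proj(w,[[527,253,140]])[0];print(uv,proj(w,[robot.current_tcp_pos()]))
u0,v0=int(uv[0])-80,max(int(uv[1])-60,0);print(u0,v0)
cv2.imwrite('pics/w3.png',cv2.resize(w['img'][v0:v0+120,u0:u0+160],None,fx=5,fy=5,interpolation=cv2.INTER_CUBIC))
E
```

```text
[ 4.72235006e+02 -2.08585960e+02  2.81873607e-02] [0.18 0.18 0.18 2.15 1.07 1.09 0.45] [ 472.34228952 -208.37125742  107.        ]
top pred bush [[370.70733242 245.67358381]] long [528.00748038 254.21082372 140.        ] short [543.16463476 185.82538997 133.        ]
-1.377 [ 2.50528337e-01  3.93450897e-01  1.56952605e+00 -4.44089210e-16
  1.17861571e+00 -3.08486064e+00]
-1.377 [-6.39915457e-01  2.53263477e-01  1.71995961e+00 -4.44089210e-16
  1.16836957e+00  2.30788087e+00]
1.764 [ 2.50528337e-01  3.93450897e-01  1.56952605e+00 -4.44089210e-16
  1.17861571e+00  5.73246635e-02]
1.764 [-0.63991546  0.25326348  1.71995961  0.          1.16836957 -0.83311913]
12.4583
[254.40084802 113.02551909] [[254.52302447 234.06081036]]
174 53
```

View pics/w3.png

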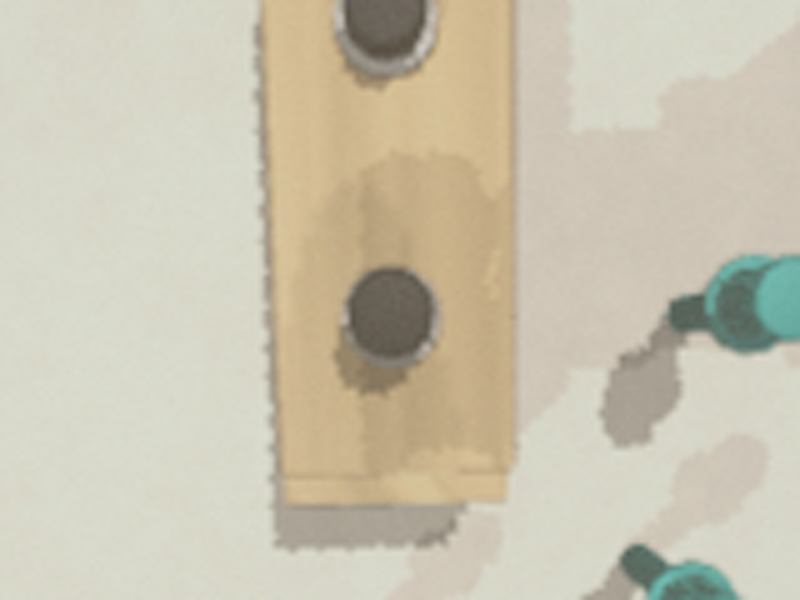

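The lower disc at crop (392,312) is the long pin's grip, and the short pin is at the top (385,15). Yaw 1.764 suits joint 6 much better, so I'll measure once more from there, which also cancels camera bias. Then I'll pick the pin.

```bash
cat >> h.py <<'E'
def blob(w,P,h=16,thr=90):
    u,v=proj(w,[P])[0].round().astype(int)
    g=cv2.cvtColor(w['img'],cv2.COLOR_BGR2GRAY)[v-h:v+h,u-h:u+h]
    m=(g<thr).astype(np.uint8)
    n,l,s,c=cv2.connectedComponentsWithStats(m)
    k=1+np.argmin(np.hypot(*(c[1:]-h).T)+1e3*(s[1:,4]<60)); print('blob',s[k],c[k]+[u-h,v-h])
    return atz(w,*(c[k]+[u-h,v-h]),P[2])
E
python3 - <<'E'
from h import *
w=np.load('w3.npy',allow_pickle=True).item()
P=atz(w,392/5-.4+174,312/5-.4+53,140); print('hand',P); A=blob(w,P); print(A)
yaw=1.764; o=[np.pi,0,yaw]; a=np.array([np.cos(yaw),np.sin(yaw),0])
robot.move_ptp(list(np.array([P[0],P[1],0])-80*a+[0,0,320]),o)
w=cam('wrist','w4.png');B=blob(w,A);print(B,robot.current_t(),robot.current_qpos())
E
```

```text
hand [529.36137285 255.7526683  140.        ]
blob [23 18  1  1  1] [259. 117.]
[520.77038241 256.40497683 140.        ]
blob [ 15   8  17  19 237] [253.98734177 111.87763713]
[529.48896213 256.62956869 140.        ] 14.9417 [ 1.20106464e-01  2.55431428e-01  1.29587883e+00  1.39326882e-05
  1.59024138e+00 -7.36646209e-02]
```

Correction: the top of the hanging pin's grip is at z=155, not 140. I'll recompute with that and pick.

```bash
python3 - <<'E'
from h import *
w=np.load('w3.npy',allow_pickle=True).item()
A=atz(w,392/5-.4+174,312/5-.4+53,155)
w=cam('wrist'); B=atz(w,253.99,111.88,155); print(A,B)
c=(A+B)/2
yaw=1.764; o=[np.pi,0,yaw]
robot.move_ptp([c[0],c[1],200],o)
print(robot.move_linear([c[0],c[1],120],o,speed=80,f_stop=15),robot.current_tcp_pos())
robot.move_gripper(0); print(robot.current_gripper_width()*93,robot.current_finger_force(),robot.current_contact_force())
print(robot.move_linear([c[0],c[1],235],speed=60,f_stop=30),robot.current_gripper_width()*93,robot.current_t())
# look at bushing, held pin visible too
a=np.array([np.cos(yaw),np.sin(yaw),0]); b=np.array([472.2,-208.5,0])
robot.move_ptp(list(b-75*a+[0,0,300]),o)
w=cam('wrist','w5.png');np.save('w5.npy',w,allow_pickle=True)
print('pred',proj(w,[b+[0,0,107]]),'tcp',proj(w,[robot.current_tcp_pos()]),robot.current_t(),robot.current_gripper_width()*93)
E
```

```text
[529.16783602 256.15920764 155.        ] [529.59671874 256.06624888 155.        ]
False [529.85017328 256.27880637 120.60841349]
19.25832366375915 30.000025928020477 [0.82382739 0.27912633 2.46769553]
False 19.37917815643432 19.3917
pred [[253.27868449 117.92394367]] tcp [[253.62279863 233.62879989]] 21.4083 19.360126077113684
```

View pics/w5.png

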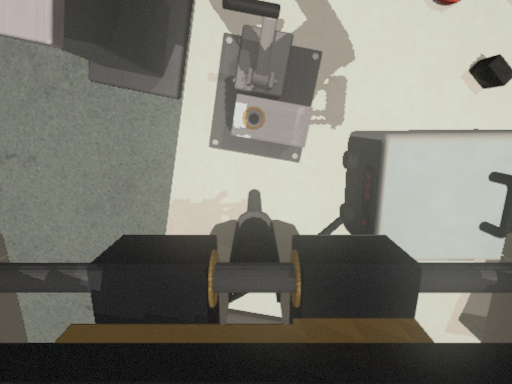

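The pin is held hanging straight, with its tip at (254,190). The lever is off at the top (250,7), and the flange is at about (254,118), where the fit puts it. I'll refine the flange by its brass colour, check the tip, and insert with force stops.

```bash
python3 - <<'E'
from h import *
w=np.load('w5.npy',allow_pickle=True).item()
i=w['img'][100:136,236:272].astype(int); m=((i[...,2]-i[...,0])>25).astype(np.uint8)
pts=np.argwhere(m)[:,::-1].astype(np.float32)
(cx,cy),r=cv2.minEnclosingCircle(pts); mo=pts.mean(0)
print(len(pts),cx+236,cy+100,r,mo+[236,100]); b=atz(w,cx+236,cy+100,107);print('bush',b, atz(w,*(mo+[236,100]),107))
t=np.array(robot.current_tcp_pos()); print('tip pred',proj(w,[t-[0,0,105.6]]))
bb=(b[:2]+[472.3,-208.4])/2; print(bb)
np.save('bb.npy',bb)
robot.move_linear([*bb,300]); robot.move_linear([*bb,222],speed=80)
s=robot.move_linear([*bb,190],speed=25,f_stop=6);print(s,robot.current_tcp_pos(),robot.current_contact_force(),robot.current_t())
E
```

```text
197 253.1842098236084 117.58771896362305 11.631592750549316 [253.44670105 117.80710602]
bush [ 472.00879331 -208.13005982  107.        ] [ 472.37645604 -208.32361176  107.        ]
tip pred [[253.70719266 193.29008503]]
[ 472.15439666 -208.26502991]
False [ 472.28099762 -208.33578908  190.19723782] [ 0.61555311 -0.52295543 -1.51003618] 24.6167
```

The tip is in the upper bushing (z≈85) with no contact. Next I'll go on through the lower one.

```bash
python3 - <<'E'
from h import *
bb=np.load('bb.npy')
s=robot.move_linear([*bb,132.6],speed=25,f_stop=8);print(s,robot.current_tcp_pos(),robot.current_contact_force(),robot.current_t(),robot.current_gripper_width()*93,robot.current_finger_force())
robot.sleep(.3);d=cam('scene');t=cam('top')
bw=[*bb,107]
def c(d,h=40):
    u,v=proj(d,[bw])[0].astype(int); return cv2.resize(d['img'][max(v-h,0):v+h,u-h:u+h],(400,400),interpolation=cv2.INTER_CUBIC)
w=cam('wrist'); cv2.imwrite('pics/w6.png',np.hstack([c(d),cv2.resize(w['img'],(400,400))]))
E
```

```text
False [ 472.21302469 -208.31192437  132.69819565] [ 0.51009372  0.11581056 -0.87330301] 27.0667 19.511610010940046 29.999387562274933
```

View pics/w6.png

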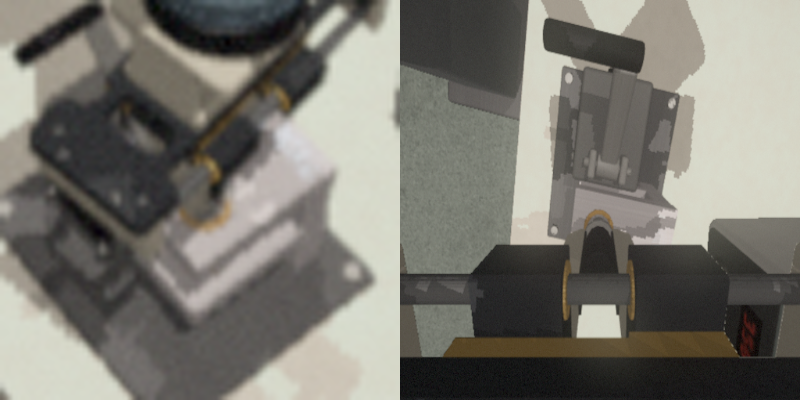

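The pin stands in the brass flange (wrist half, 598,215) and the gripper still holds it. The lever is at off (595,45). No force jump occurred, so the pin is through both bushings with the collar about 15 mm up. Handing in.

```bash
python3 -c "
from bench import robot
print(robot.hand_in())"
```

```text
the job is handed in; nothing more can be done
None
```

I handed the job in at about 27 s of the 67 s allowed. The lever is at off, and the gripper holds the long pin through both bushings with its collar about 15 mm above the upper flange. That height comes from the arm position, and the hand-in call returned no verdict.

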